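# Sort left-hand and right-hand transformer brackets into nested kit trays

## Task

Sort the three loose aluminium transformer brackets on the amplifier bench by handedness: left-hand ones into the blue tray, the right-hand one into the red tray with the one already there (a bracket is left-hand if, standing on its foot with the toe end away from you, its toe points left). Leave two nested in each tray, every foot lying flat on the tray floor, and let go of them. Leave the screwdriver, jar, transformer, black can and glass valve where they stand.

Things in the scene. Friction and masses are not known exactly. Their poses are not given: they have to be found in the camera images.
- bracket_a_mid (a point): Left-hand aluminium bracket, 0.18-0.34 kg, 65 mm high: foot 110 x 30 x 8 mm; upright web 10 mm thick along the foot's middle, its full length (grip across it, upper half); at one end a flat toe 30 wide, 8 thick, reaching 35 mm past the foot's edge. Starts on its foot on the mat, any yaw. Site: web middle, 32.5 mm above the underside; x along the web to the toe end, z up, toe to +y.
- bracket_b_mid (a point): Left-hand aluminium bracket, 0.18-0.34 kg, 65 mm high: foot 110 x 30 x 8 mm; upright web 10 mm thick along the foot's middle, its full length (grip across it, upper half); at one end a flat toe 30 wide, 8 thick, reaching 35 mm past the foot's edge. Starts on its foot on the mat, any yaw. Site: web middle, 32.5 mm above the underside; x along the web to the toe end, z up, toe to +y.
- bracket_c_mid (a point): Right-hand aluminium bracket, 0.18-0.34 kg, 65 mm high: foot 110 x 30 x 8 mm; upright web 10 mm thick along the foot's middle, its full length (grip across it, upper half); at one end a flat toe 30 wide, 8 thick, reaching 35 mm past the foot's edge. Starts on its foot on the mat, any yaw. Site: web middle, 32.5 mm above the underside; x along the web to the toe end, z up, toe to -y.
- bracket_d_mid (a point): Right-hand aluminium bracket, 0.18-0.34 kg, 65 mm high: foot 110 x 30 x 8 mm; upright web 10 mm thick along the foot's middle, its full length (grip across it, upper half); at one end a flat toe 30 wide, 8 thick, reaching 35 mm past the foot's edge. Starts in the red tray at y = +35 mm, x along tray x; stays. Site: web middle, 32.5 mm above the underside; x along the web to the toe end, z up, toe to -y.
- tray_blue: Blue tray for left-hand brackets, fixed: outside 132 (x) x 119 (y) x 18 mm, walls and floor 5 mm. Origin: centre of underside, z up. A pair lies flat in it only nested: webs along x, turned half round from each other, each foot by its own long wall, toe towards the other foot. Web middles at x = 0 and: bracket x along tray x, y = -35 mm; turned half round, y = +35 mm.
- tray_red: Red tray for right-hand brackets, fixed: outside 132 (x) x 119 (y) x 18 mm, walls and floor 5 mm. Origin: centre of underside, z up. A pair lies flat in it only nested: webs along x, turned half round from each other, each foot by its own long wall, toe towards the other foot. Web middles at x = 0 and: bracket x along tray x, y = +35 mm; turned half round, y = -35 mm.
- screwdriver: Bystander, leave alone: yellow-handled screwdriver, 170 mm, lying between the brackets and the tray on the robot's left.
- jar: Bystander, leave alone: small lidded jar, 48 mm across, 60 mm high, between the brackets and the tray on the robot's right, origin under it.
- transformer: Bystander, leave alone: copper-wound transformer, about 110 x 75 x 62 mm, behind the brackets, origin under it.
- capacitor: Bystander, leave alone: black can, 70 mm across, 100 mm high, far right, origin under it.
- valve: Bystander, leave alone: glass radio valve standing on its black base, 42 mm across, 95 mm high, far left, origin under it.
Things that resemble listed ones, but are neither listed nor needed, are in the scene too. What is shaped like the part that bears bracket_c_mid but turquoise is not meant.

How it is judged:
By the outcome, as a careful person would: the job done as asked, in the order asked, and still so for the second after the job is handed in, with the robot touching nothing.
It also fails if it takes over 72 s, if anything falls off the work surface, if the arm or the gripper's body presses on something with over 40 N, if the wrist force passes 120 N, or if a joint passes its speed limit or range.

## Robot

A 6-joint arm with a two-finger parallel gripper is mounted at the origin on the work surface. World frame = base frame: x ahead of the robot, y to its left, z up, the work surface at z = 0. Lengths are in m, angles in degrees, forces in N, time in s.
With the tool pointing down it reaches from about 0.4 to 0.825 m from the base axis. Payload 7 kg.
Tool frame: the origin (TCP) lies at the very end of the fingers, on their centre line; the grasp point (between the pads) lies 19 mm behind it (ctrl.pinch_z is the distance from the TCP to the grasp point, in m); z points along the fingers, x is the direction in which the jaws open and shut, and the axes are right-handed (so a half turn about z gives the same grasp; the last joint's range is limited). The gripper opens to 88 mm and grips with 3 to 60 N. Pads are 19 mm wide; open, the fingers measure 130 mm over their backs; the gripper's body (78 mm by 193 mm) begins 47 mm behind the grasp point.
Start: joints at [83.486, 20.546, 0.682, 0, -70.136, -16.507], TCP at [0.264, 0.621, 0.227] pointing down, gripper open.
Joint ranges: [-176.03, 176.03], [-82.01, 121.73], [-58.28, 71.71], [-173.87, 95.51], [-174.79, -0.11], [-173.66, 173.66]. Speed limits (degrees/s): [136.94, 136.94, 172.46, 180, 180, 180].

## Interface

Orientations are given as [roll, pitch, yaw] about the fixed x, y, z axes, in that order (R = Rz(yaw) Ry(pitch) Rx(roll)).
In Python, from plant import ctrl gives the robot as it stands.
- The arm moves only by the tool carry_out, never from a script. Its argument "increments" is a list of rows, each a list of 7 numbers: the turn, a rotation vector about the world's x, y, z in degrees, then the shift along the world's x, y, z in mm, then the closure, from 0 (fully open) to 1 (shut). In form: [[ax, ay, az, dx, dy, dz, grip], ...]. A call has 1 to 20 rows; each row is the pose to reach, as a shift and turn from the pose commanded when the call began; what a row does not reach only later rows make up. A row lasts 1/8 s, in which the tool goes at most 62.5 mm and 10.7 degrees, less where a joint would pass 70% of its speed; a pose out of reach is approached as far as the arm can. A call with a gripper value outside its range is refused whole. The fingers move at their own pace and stop on an object; the grip force is fixed at half the most. Time passes only in rows, so rows that repeat a pose let the fingers close. It gives the time, the measured TCP pose, the force and the opening at its end, in the units of the state.
- ctrl.get_obs(): the state, without advancing time (a new reading comes with each control period).
- ctrl.snapshot(name): name is "scene" or "top" or "wrist"; returns a dict with "pixels" (420x560x3 uint8, blue, green, red), "intrinsics" (3x3 intrinsics, pixels), "dist" ([k1, k2, p1, p2, k3] as OpenCV has them; the pictures are not rectified), "rvec" (rotation vector, rad) and "tvec" (3), from world to camera coordinates, as OpenCV has them; the wrist camera has in their place "hand_eye" (4x4, takes a point from camera to tool coordinates, whose origin is the TCP and whose axes are the tool frame's). Camera axes: x right, y down, z forward; pixel columns grow to the right and rows downward; lengths in m; the calibration is good to about 2 mm. A picture is of the moment at which its call begins: read the wrist's pose just before it. There is no depth.
- ctrl.close_job(): hands the job in, once; it reports no verdict.
Trained networks look in a picture, given as the dict that the camera call returned (one of the last four; its "shot" number tells which), for a name from the list of things; names that differ only in an ending like _2 or _b are one class to them, and where a whole thing is asked for, a point or a joint stands for the part that bears it (a point fixed in the world has none). Each returns a list of dicts, best first, with "confidence" (0 to 1); they miss things now and then, are a little off and sometimes report something else, mostly with a low value. They report only what shows in the picture. A call takes as long as a camera call. They do not tell look-alikes from the thing itself.
- ctrl.search_frame(picture, label): "centre" ([x, y, z] in m, in world coordinates, good to about 4 mm: the middle of the surface that is visible of it).
- ctrl.outline_of(picture, label): "pixels" (420x560 bool, what is visible of it).
The state is a dict: "clock": time; "joint_pos": joint angles; "qvel": joint speeds; "tau": joint torques, N m; "tool_pos": TCP position; "orientation": TCP orientation; "force": force on the tool from outside, world axes, zero at the start; "moment": the same for the moment, N m; "opening": finger opening in m.
Only numpy, scipy, OpenCV 4.12 (cv2) and the standard library are available. Lean on these libraries where they do the work, as an engineer would, in place of code of your own. Each camera call takes 0.05 s, during which the arm holds its last target. There are 200 camera calls.

## Working session

There is one attempt and no reset: what is moved stays moved. The work goes in short steps, Python scripts to look and compute and a tool call to move; the robot and the scene stay as the last step left them, time stands still between calls to the robot, and variables do not carry over. Pictures are saved under pics/ and viewed, about 8 in all and at most 12, crops included, and the job is handed in when it is done.

Besides the shell and the picture viewer there is one more tool, called after "Call:" as name([rows], argument=value, ...), one row to a line, values as JSON. carry_out: Moves the arm, as the interface text tells. Its arguments: {"type":"object","properties":{"increments":{"type":"array"}},"required":["increments"]}

```bash
mkdir -p pics
cat > h.py <<'E'
import numpy as np, cv2
from plant import ctrl
def ray(s,px):
    R=cv2.Rodrigues(np.array(s["rvec"],float))[0]; t=np.array(s["tvec"],float).ravel()
    u=cv2.undistortPoints(np.array(px,float).reshape(-1,1,2),np.array(s["intrinsics"]),np.array(s["dist"])).reshape(-1,2)
    d=np.c_[u,np.ones(len(u))]@R; return -R.T@t,d
def at_z(s,px,z):
    c,d=ray(s,px); return c+d*((z-c[2])/d[:,2])[:,None]
def proj(s,P):
    return cv2.projectPoints(np.array(P,float).reshape(-1,3),np.array(s["rvec"],float),np.array(s["tvec"],float),np.array(s["intrinsics"]),np.array(s["dist"]))[0].reshape(-1,2)
E
python3 - <<'E'
from h import *
o=ctrl.get_obs(); print(o['clock'],o['tool_pos'],o['orientation'],o['opening'])
for n in ("top","scene"):
    s=ctrl.snapshot(n); cv2.imwrite(f"pics/{n}1.png",s["pixels"])
    for l in ("bracket_a_mid","bracket_c_mid","tray_blue","tray_red","jar","screwdriver","transformer","capacitor","valve"):
        for d in ctrl.search_frame(s,l):
            c=np.array(d["centre"]); print(n,l,round(d["confidence"],2),c.round(3),proj(s,c).round().tolist())
E
```

```text
0.0 [0.26378686 0.62077258 0.22559897] [-1.79994626e+02 -9.67053237e-02 -1.13030203e+02] 0.08758618002723947
top bracket_a_mid 0.63 [0.456 0.018 0.007] [[269.0, 224.0]]
top bracket_c_mid 0.94 [ 0.231 -0.278  0.005] [[388.0, 313.0]]
top bracket_c_mid 0.63 [ 0.674 -0.077  0.009] [[306.0, 137.0]]
top tray_blue 0.6 [0.5   0.299 0.007] [[155.0, 207.0]]
top tray_red 0.94 [ 0.488 -0.305  0.003] [[397.0, 211.0]]
top jar 0.92 [ 0.423 -0.156  0.06 ] [[342.0, 238.0]]
top screwdriver 0.84 [0.36  0.154 0.024] [[213.0, 264.0]]
top transformer 0.6 [ 0.798 -0.022  0.057] [[285.0, 83.0]]
top transformer 0.54 [0.701 0.296 0.082] [[151.0, 121.0]]
top capacitor 0.65 [0.658 0.084 0.007] [[241.0, 143.0]]
top valve 0.79 [0.7   0.294 0.082] [[152.0, 121.0]]
scene bracket_a_mid 0.69 [0.458 0.017 0.031] [[295.0, 213.0]]
scene bracket_a_mid 0.3 [ 0.722 -0.295  0.073] [[141.0, 198.0]]
scene bracket_c_mid 0.9 [ 0.693 -0.07   0.011] [[208.0, 248.0]]
scene bracket_c_mid 0.5 [ 0.251 -0.266  0.011] [[270.0, 154.0]]
scene tray_blue 0.71 [0.502 0.296 0.01 ] [[375.0, 278.0]]
scene tray_red 0.67 [ 0.513 -0.292  0.009] [[205.0, 185.0]]
scene tray_red 0.44 [0.456 0.018 0.032] [[296.0, 212.0]]
scene jar 0.69 [ 0.432 -0.147  0.042] [[258.0, 182.0]]
scene screwdriver 0.79 [0.37  0.162 0.02 ] [[359.0, 223.0]]
scene transformer 0.69 [0.817 0.003 0.054] [[185.0, 278.0]]
scene capacitor 0.69 [ 0.725 -0.297  0.073] [[140.0, 198.0]]
scene capacitor 0.66 [ 0.695 -0.068  0.009] [[208.0, 249.0]]
scene valve 0.8 [0.722 0.314 0.064] [[326.0, 326.0]]
```

Run:
```python
import cv2
a=cv2.imread("pics/top1.png")[60:360,100:480]; cv2.imwrite("pics/t2.png",cv2.resize(a,None,fx=2,fy=2,interpolation=3))
```

```text
(no output)
```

View pics/t2.png

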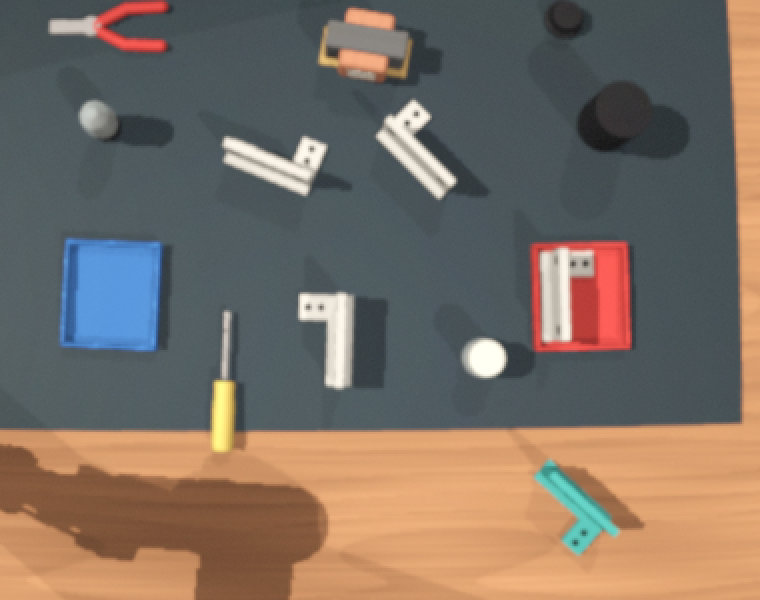

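View pics/scene1.png

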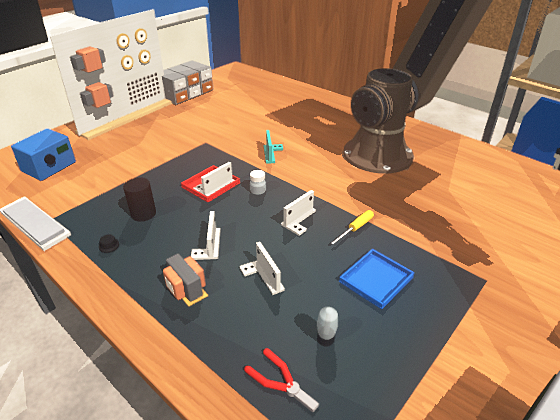

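The top view (crop at 2x) shows three loose brackets:
- At (340,340), the toe is at the far end pointing left, so it is left-hand.
- At (268,165), heading right with the toe up, it is left-hand.
- At (418,155), heading up-left with the toe to the right, it is right-hand.

The blue tray is at (110,295) and is empty. The red tray is at (580,295) and holds the fourth bracket on its left side. The turquoise look-alike at (578,510) is to be ignored. Next I fit the known shapes to the network outlines.

```bash
cat >> h.py <<'E'
from scipy.optimize import minimize
from scipy.spatial.transform import Rotation as Ro
def shot(n):
    o=ctrl.get_obs(); s=dict(ctrl.snapshot(n))
    if "rvec" not in s:
        T=np.eye(4); T[:3,:3]=Ro.from_euler("xyz",o["orientation"],degrees=True).as_matrix(); T[:3,3]=o["tool_pos"]
        M=np.linalg.inv(T@np.array(s["hand_eye"])); s["rvec"]=cv2.Rodrigues(M[:3,:3])[0]; s["tvec"]=M[:3,3]
    return s
def box(x0,x1,y0,y1,z0,z1): return np.array([[x,y,z] for x in(x0,x1) for y in(y0,y1) for z in(z0,z1)])/1000
def bracket(sg): return [box(-55,55,-15,15,0,8),box(-55,55,-5,5,0,65),box(25,55,min(0,sg*50),max(0,sg*50),0,8)]
TRAY=[box(-66,66,-59.5,59.5,0,18)]
def render(s,parts,p,z,k=4):
    c,si=np.cos(p[2]),np.sin(p[2]); m=np.zeros((420*k,560*k),np.uint8)
    for b in parts:
        P=np.c_[p[0]+c*b[:,0]-si*b[:,1],p[1]+si*b[:,0]+c*b[:,1],b[:,2]+z]
        q=((proj(s,P)+.5)*k*16).astype(np.int32); cv2.fillConvexPoly(m,cv2.convexHull(q),1,cv2.LINE_8,4)
    return cv2.resize(m.astype(np.float32),(560,420),interpolation=cv2.INTER_AREA)
def fit(s,mask,parts,p0,z=0.):
    mk=mask.astype(np.float32)
    f=lambda v:(lambda r:np.abs(r-mk).sum()/mk.sum())(render(s,parts,[v[0]/1e3,v[1]/1e3,v[2]/57.3],z))
    v0=np.array([p0[0]*1e3,p0[1]*1e3,p0[2]])
    for st in (12,4):
        r=minimize(f,v0,method="Nelder-Mead",options=dict(initial_simplex=np.vstack([v0]+[v0+st*e for e in np.eye(3)]),xatol=.05,fatol=1e-4)); v0=r.x
    return v0.round(1),round(r.fun,3)
def best(s,label,near):
    out=[]
    for d in ctrl.outline_of(s,label):
        m=np.array(d["pixels"]); ys,xs=np.nonzero(m)
        if len(xs) and np.hypot(xs.mean()-near[0],ys.mean()-near[1])<40: out.append((m,d["confidence"]))
    return out[0] if out else (None,0)
E
cat > all.py <<'E'
from h import *
s=shot("top")
J=[("A","bracket_a_mid",bracket(1),(.456,.018,0),0),("B","bracket_b_mid",bracket(1),(.655,.09,-110),0),("C","bracket_c_mid",bracket(-1),(.674,-.077,45),0),
("D","bracket_d_mid",bracket(-1),(.49,-.27,0),.005),("blue","tray_blue",TRAY,(.495,.3,0),0),("red","tray_red",TRAY,(.49,-.305,0),0)]
for n,l,b,p,z in J:
    m,c=best(s,l,proj(s,[p[0],p[1],.02])[0])
    if m is None: print(n,"none"); continue
    print(n,round(c,2),m.sum(),*fit(s,m,b,p,z))
E
python3 all.py
```

```text
A 0.55 695 [443.9  16.6  -2.2] 0.106
B 0.77 667 [ 659.3  102.8 -112.7] 0.14
C 0.6 807 [668.5 -80.7  45.4] 0.092
D 0.88 768 [ 497.3 -251.4   -0.7] 0.044
blue 0.93 2506 [499.4 297.7  -2.6] 0.055
red 0.56 1734 [ 494.9 -285.7    0.7] 0.498
```

Call:
carry_out([
  [0, 0, 21, 180, -604, 0, 0],
  [0, 0, 21, 180, -604, 0, 0],
  [0, 0, 21, 180, -604, 0, 0],
  [0, 0, 21, 180, -604, 0, 0],
  [0, 0, 21, 180, -604, 0, 0],
  [0, 0, 21, 180, -604, 0, 0],
  [0, 0, 21, 180, -604, 0, 0],
  [0, 0, 21, 180, -604, 0, 0],
  [0, 0, 21, 180, -604, 0, 0],
  [0, 0, 21, 180, -604, 0, 0],
  [0, 0, 21, 180, -604, 0, 0],
  [0, 0, 21, 180, -604, 0, 0],
  [0, 0, 21, 180, -604, 0, 0],
  [0, 0, 21, 180, -604, 0, 0],
])

```text
clock: 3.1
tool_pos: [0.4439, 0.0184, 0.2266]
orientation: [-180.0, 0.0, -91.9]
force: [0.0, -0.2, -0.6]
opening: 0.0876
```

```bash
cat > near.py <<'E'
import sys; from h import *
# usage: near.py name label sign x y yaw z
n,l,sg,x,y,a,z=sys.argv[1:]; x,y,a,z=map(float,(x,y,a,z))
o=ctrl.get_obs(); print(o["clock"],np.round(o["tool_pos"],4),np.round(o["orientation"],2),o["opening"])
s=shot("wrist"); b=bracket(int(sg)) if sg!="0" else TRAY
for d in ctrl.outline_of(s,l):
    m=np.array(d["pixels"]); print(round(d["confidence"],2),m.sum())
    if m.sum()<500: continue
    v,e=fit(s,m,b,(x,y,a),z); print(v,e)
    r=render(s,b,[v[0]/1e3,v[1]/1e3,v[2]/57.3],z)>.5
    im=s["pixels"].copy(); cv2.drawContours(im,cv2.findContours(r.astype(np.uint8),0,2)[0],-1,(0,0,255),1); cv2.imwrite(f"pics/{n}.png",im); break
else: cv2.imwrite(f"pics/{n}.png",s["pixels"])
E
python3 near.py A1 bracket_a_mid 1 .444 .017 -2 0
```

```text
3.1 [0.4439 0.0184 0.2266] [-1.7999e+02  1.0000e-02 -9.1890e+01] 0.0876205737485834
0.79 3282
[441.5  15.1  -2.6] 0.058
```

View pics/A1.png

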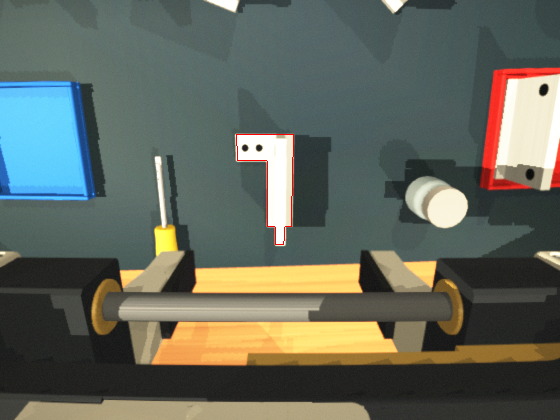

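The outline overlay sits on the bracket, with the web from (280,135) to (280,244) and the toe at (250,147). Next I descend and grip.

Call:
carry_out([
  [0, 0, -1, -2, -2, -60, 0],
  [0, 0, -1, -2, -2, -120, 0],
  [0, 0, -1, -2, -2, -165, 0],
  [0, 0, -1, -2, -2, -185, 0],
  [0, 0, -1, -2, -2, -196, 0],
  [0, 0, -1, -2, -2, -196, 0],
  [0, 0, -1, -2, -2, -196, 1],
  [0, 0, -1, -2, -2, -196, 1],
  [0, 0, -1, -2, -2, -196, 1],
  [0, 0, -1, -2, -2, -196, 1],
  [0, 0, -1, -2, -2, -196, 1],
  [0, 0, -1, -2, -2, -196, 1],
  [0, 0, -1, -2, -2, -180, 1],
  [0, 0, -1, -2, -2, -140, 1],
  [0, 0, -1, -2, -2, -100, 1],
  [0, 0, -1, -2, -2, -60, 1],
  [0, 0, -1, -2, -2, -40, 1],
  [0, 0, -1, -2, -2, -40, 1],
])

```text
clock: 5.45
tool_pos: [0.4428, 0.0156, 0.188]
orientation: [-179.8, 0.1, -93.0]
force: [-0.0, 0.3, -0.1]
opening: 0.0003
```

```bash
cat > tr.py <<'E'
from h import *
s=shot("wrist"); o=ctrl.get_obs(); print(np.round(o["tool_pos"],4),np.round(o["orientation"],2),o["opening"])
for l,p in (("tray_blue",(.5,.298,-2.6)),("tray_red",(.497,-.286,-.7))):
    for d in ctrl.outline_of(s,l): print(l,d["confidence"],np.array(d["pixels"]).sum(),np.argwhere(d["pixels"]).mean(0).round())
# held bracket: fit in wrist with z from the tool
for d in ctrl.outline_of(s,"bracket_a_mid"):
    m=np.array(d["pixels"])
    if m.sum()>2500:
        for z in (o["tool_pos"][2]-.034,o["tool_pos"][2]-.030,o["tool_pos"][2]-.026): print(z,m.sum(),fit(s,m,bracket(1),(o["tool_pos"][0],o["tool_pos"][1],-2.6),z))
        break
cv2.imwrite("pics/held.png",s["pixels"])
E
python3 tr.py
```

```text
[0.442  0.0154 0.1867] [-1.7995e+02  5.0000e-02 -9.3030e+01] 0.0005695910845834058
tray_blue 0.86 8698 [152.  33.]
tray_red 0.93 2707 [123. 520.]
0.1527389168676274 4182 (array([453.5,  16.5,  -1. ]), np.float64(2.209))
0.1567389168676274 4182 (array([453.8,  15.2,  -1.2]), np.float64(2.347))
0.1607389168676274 4182 (array([454.1,  15.9,  -0.7]), np.float64(2.492))
```

View pics/held.png

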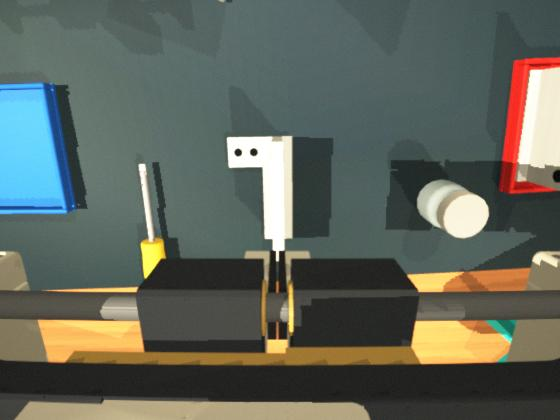

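```bash
python3 all.py | head -1; python3 near.py A2 bracket_a_mid 1 .45 .017 -2 0
```

```text
A none
6.0 [0.4419 0.0152 0.1863] [ 1.7997e+02 -2.0000e-02 -9.3020e+01] 0.0003254708547995686
0.67 4208
[441.4  15.5  -2.4] 0.059
```

The bracket is unmoved, with its web at (278,140)-(278,250), and the jaws are empty. Probably they had not closed by the time the arm lifted, so I will open them and time it.

Call:
carry_out([
  [0, 0, 0, 0, 0, 0, 0],
  [0, 0, 0, 0, 0, 0, 0],
  [0, 0, 0, 0, 0, 0, 0],
  [0, 0, 0, 0, 0, 0, 0],
])

```text
clock: 6.6
tool_pos: [0.442, 0.0152, 0.1866]
orientation: [-180.0, 0.0, -93.0]
force: [-1.0, -0.1, -0.4]
opening: 0.0352
```

Run:
```python
from h import *
o=ctrl.get_obs(); s=shot("wrist"); p=np.array(o["tool_pos"]); print(p,o["opening"],proj(s,[p,p+[0,0,.019],[.441,.0155,.065],[.386,.018,.065]]))
M=cv2.Rodrigues(np.array(s["rvec"]))[0]; print("cam",-M.T@np.ravel(s["tvec"]),M[2])
```

```text
[0.44200694 0.01522865 0.18658699] 0.03518134481979915 [[275.7776519  265.36080688]
 [275.6250814  283.40284969]
 [276.06248045 204.05839489]
 [276.5734657  260.49321706]]
cam [0.52153197 0.01028695 0.34507555] [-0.29465811  0.01618357 -0.95546569]
```

The fingers move at about 70 mm/s, so they had not closed in time. I will retry with longer closing.

Call:
carry_out([
  [0, 0, 0, 0, 0, -50, 0.4],
  [0, 0, 0, 0, 0, -100, 0.4],
  [0, 0, 0, 0, 0, -140, 0.4],
  [0, 0, 0, 0, 0, -156, 0.4],
  [0, 0, 0, 0, 0, -156, 0.4],
  [0, 0, 0, 0, 0, -156, 1],
  [0, 0, 0, 0, 0, -156, 1],
  [0, 0, 0, 0, 0, -156, 1],
  [0, 0, 0, 0, 0, -156, 1],
  [0, 0, 0, 0, 0, -156, 1],
  [0, 0, 0, 0, 0, -156, 1],
  [0, 0, 0, 0, 0, -156, 1],
  [0, 0, 0, 0, 0, -156, 1],
  [0, 0, 0, 0, 0, -135, 1],
  [0, 0, 0, 0, 0, -90, 1],
  [0, 0, 0, 0, 0, -45, 1],
  [0, 0, 0, 0, 0, 0, 1],
  [0, 0, 0, 0, 0, 0, 1],
])

```text
clock: 8.9
tool_pos: [0.4437, 0.0159, 0.1894]
orientation: [-179.7, 0.2, -93.0]
force: [-0.5, -0.3, -3.4]
opening: 0.01
```

```bash
python3 tr.py
```

```text
[0.4422 0.0155 0.1872] [-1.7989e+02  1.0000e-01 -9.3040e+01] 0.01016788186714331
tray_blue 0.55 8728 [153.  34.]
tray_red 0.63 2627 [125. 519.]
0.15320415409240448 9956 (array([442.6,  15.8,  -1.9]), np.float64(0.351))
0.15720415409240449 9956 (array([442.9,  15.6,  -2.6]), np.float64(0.361))
0.1612041540924045 9956 (array([443.8,  15.6,  -2.9]), np.float64(0.405))
```

Gripped at a 10 mm opening. I move alongside the blue tray to measure it from close by.

Call:
carry_out([
  [0, 0, 0, 20, 60, 0, 1],
  [0, 0, 0, 20, 115, 0, 1],
  [0, 0, 0, 20, 115, 0, 1],
  [0, 0, 0, 20, 115, 0, 1],
  [0, 0, 0, 20, 115, 0, 1],
])

```text
clock: 9.72
tool_pos: [0.4615, 0.1292, 0.1858]
orientation: [179.9, -0.1, -93.1]
force: [0.6, -0.4, -2.3]
opening: 0.0098
```

```bash
python3 near.py blue1 tray_blue 0 .499 .298 -2.6 0
```

```text
9.725 [0.4615 0.1292 0.1858] [ 1.7993e+02 -6.0000e-02 -9.3070e+01] 0.009827409188753442
0.69 15888
[499.  296.8  -2.7] 0.014
```

View pics/blue1.png

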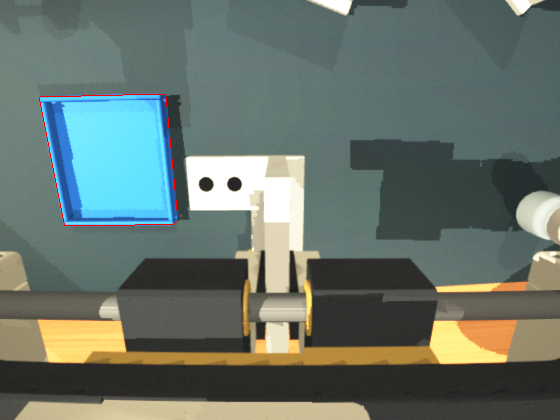

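The tray fit lies on its rim, with corners (41,97), (167,95), (178,222) and (64,224). Now I place bracket A.

Call:
carry_out([
  [0, 0, 0, 18, 60, 0, 1],
  [0, 0, 0, 36, 120, 0, 1],
  [0, 0, 0, 36, 132, 0, 1],
  [0, 0, 0, 36, 132, -40, 1],
  [0, 0, 0, 36, 132, -85, 1],
  [0, 0, 0, 36, 132, -120, 1],
  [0, 0, 0, 36, 132, -138, 1],
  [0, 0, 0, 36, 132, -145, 1],
  [0, 0, 0, 36, 132, -151, 1],
  [0, 0, 0, 36, 132, -151, 1],
  [0, 0, 0, 36, 132, -151, 1],
  [0, 0, 0, 36, 132, -151, 0.6],
  [0, 0, 0, 36, 132, -151, 0.6],
  [0, 0, 0, 36, 132, -151, 0.6],
  [0, 0, 0, 36, 132, -151, 0.6],
  [0, 0, 0, 36, 132, -120, 0.5],
  [0, 0, 0, 36, 132, -60, 0.4],
  [0, 0, 0, 36, 132, 0, 0.4],
  [0, 0, 0, 36, 132, 40, 0.4],
  [0, 0, 0, 36, 132, 40, 0.4],
])

```text
clock: 12.32
tool_pos: [0.4995, 0.2634, 0.2305]
orientation: [-179.7, 0.3, -93.0]
force: [0.4, -0.2, -1.7]
opening: 0.0522
```

```bash
python3 near.py A3 bracket_a_mid 1 .4975 .262 -2.7 .005
```

```text
12.325 [0.4995 0.2634 0.2305] [-179.71    0.28  -93.  ] 0.05222531690276293
0.88 3332
[497.4 262.5  -3.5] 0.035
```

Bracket A is in its slot, about 0.7 mm off and flat. Next is B.

Call:
carry_out([
  [0, 0, 10, 40, -40, 0, 0.4],
  [0, 0, 20, 80, -80, 0, 0.4],
  [0, 0, 30, 120, -120, 0, 0.4],
  [0, 0, 40, 161, -159, 0, 0.4],
  [0, 0, 50, 161, -159, 0, 0.4],
  [0, 0, 60, 161, -159, 0, 0.4],
  [0, 0, 70, 161, -159, 0, 0.4],
  [0, 0, 70, 161, -159, 0, 0.4],
  [0, 0, 70, 161, -159, 0, 0.4],
  [0, 0, 70, 161, -159, 0, 0.4],
])

```text
clock: 13.68
tool_pos: [0.6588, 0.1032, 0.2262]
orientation: [180.0, 0.0, -23.1]
force: [0.6, 0.6, 0.3]
opening: 0.0526
```

```bash
python3 near.py B1 bracket_b_mid 1 .659 .103 -112.7 0
```

```text
13.675 [0.6588 0.1032 0.2262] [ 1.7997e+02  3.0000e-02 -2.3140e+01] 0.05263211922618142
0.82 3296
[ 656.9  101.2 -112.7] 0.028
```

View pics/B1.png

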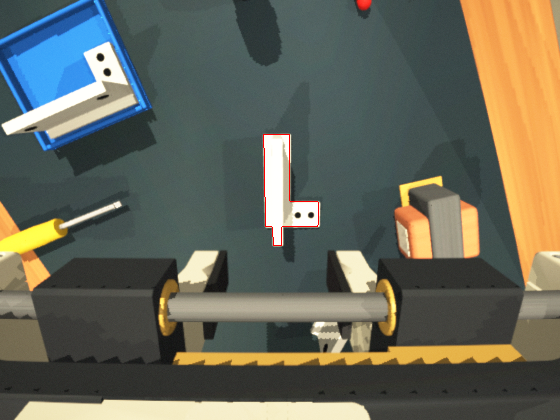

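Call:
carry_out([
  [0, 0, 0, -2, -1.5, -60, 0.4],
  [0, 0, 0, -2, -1.5, -120, 0.4],
  [0, 0, 0, -2, -1.5, -165, 0.4],
  [0, 0, 0, -2, -1.5, -185, 0.4],
  [0, 0, 0, -2, -1.5, -196, 0.4],
  [0, 0, 0, -2, -1.5, -196, 0.4],
  [0, 0, 0, -2, -1.5, -196, 1],
  [0, 0, 0, -2, -1.5, -196, 1],
  [0, 0, 0, -2, -1.5, -196, 1],
  [0, 0, 0, -2, -1.5, -196, 1],
  [0, 0, 0, -2, -1.5, -196, 1],
  [0, 0, 0, -2, -1.5, -196, 1],
  [0, 0, 0, -2, -1.5, -196, 1],
  [0, 0, 0, -2, -1.5, -196, 1],
  [0, 0, 0, -2, -1.5, -170, 1],
  [0, 0, 0, -2, -1.5, -120, 1],
  [0, 0, 0, -2, -1.5, -70, 1],
  [0, 0, 0, -2, -1.5, -40, 1],
  [0, 0, 0, -2, -1.5, -40, 1],
])

```text
clock: 16.15
tool_pos: [0.658, 0.1022, 0.1892]
orientation: [-179.8, -0.2, -23.0]
force: [-0.2, 0.2, -3.7]
opening: 0.0101
```

Call:
carry_out([
  [0, 0, -10, -30, 40, 0, 1],
  [0, 0, -20, -60, 80, 0, 1],
  [0, 0, -30, -90, 120, 0, 1],
  [0, 0, -40, -120, 160, 0, 1],
  [0, 0, -50, -140, 200, 0, 1],
  [0, 0, -60, -156, 230.5, 0, 1],
  [0, 0, -69.7, -156, 230.5, 0, 1],
  [0, 0, -69.7, -156, 230.5, 0, 1],
  [0, 0, -69.7, -156, 230.5, -30, 1],
  [0, 0, -69.7, -156, 230.5, -60, 1],
  [0, 0, -69.7, -156, 230.5, -60, 1],
  [0, 0, -69.7, -156, 230.5, -60, 1],
])

```text
clock: 17.65
tool_pos: [0.5016, 0.3322, 0.1272]
orientation: [-180.0, 0.0, -92.6]
force: [-0.7, -0.4, -1.9]
opening: 0.0097
```

Run:
```python
from h import *
o=ctrl.get_obs(); print(np.round(o["tool_pos"],4),np.round(o["orientation"],2),o["opening"])
s=shot("wrist"); cv2.imwrite("pics/B2.png",s["pixels"])
```

```text
[0.5016 0.3322 0.1272] [-179.97    0.    -92.63] 0.009661893256554952
```

View pics/B2.png

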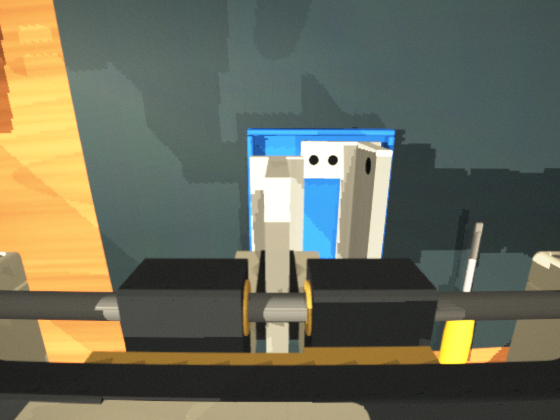

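The held bracket, with its foot at (275,160-250), lines up over the left strip of the blue tray beside A's toe at (322,160). I lower and release it.

Call:
carry_out([
  [0, 0, 0, 0, 0, -35, 1],
  [0, 0, 0, 0, 0, -65, 1],
  [0, 0, 0, 0, 0, -80, 1],
  [0, 0, 0, 0, 0, -86, 1],
  [0, 0, 0, 0, 0, -91, 1],
  [0, 0, 0, 0, 0, -91, 1],
  [0, 0, 0, 0, 0, -91, 1],
  [0, 0, 0, 0, 0, -91, 0.6],
  [0, 0, 0, 0, 0, -91, 0.6],
  [0, 0, 0, 0, 0, -91, 0.6],
  [0, 0, 0, 0, 0, -91, 0.6],
  [0, 0, 0, 0, 0, -60, 0.5],
  [0, 0, 0, 0, 0, 0, 0.4],
  [0, 0, 0, 0, 0, 60, 0.4],
  [0, 0, 0, 0, 0, 100, 0.4],
  [0, 0, 0, 0, 0, 100, 0.4],
  [0, 0, 0, 0, 0, 100, 0.4],
])

```text
clock: 19.82
tool_pos: [0.5005, 0.3319, 0.226]
orientation: [180.0, -0.0, -92.7]
force: [-0.3, -0.5, 0.2]
opening: 0.0525
```

Run:
```python
from h import *
s=shot("wrist"); 
for d in ctrl.outline_of(s,"bracket_a_mid"):
    m=np.array(d["pixels"])
    if m.sum()<500: continue
    r=[fit(s,m,bracket(1),p,.005) for p in ((.5006,.332,177.3),(.4975,.262,-3))]; print(m.sum(),r)
cv2.imwrite("pics/B3.png",s["pixels"])
```

```text
3897 [(array([497.7, 262.7, 177.2]), np.float64(0.412)), (array([497.7, 262.5,  -3. ]), np.float64(0.036))]
```

View pics/B3.png

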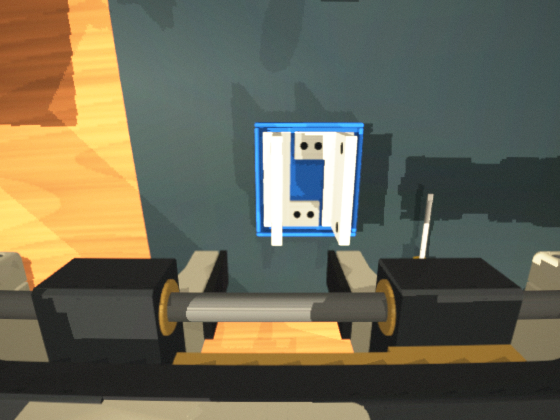

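Both left-hand brackets lie nested in the blue tray, with webs at (277,185) and (345,190) and both toes between them. Next is C.

Call:
carry_out([
  [0, 0, -10, 14, -34, 0, 0.4],
  [0, 0, -20, 28, -68, 0, 0.4],
  [0, 0, -30, 42, -102, 0, 0.4],
  [0, 0, -40, 56, -136, 0, 0.4],
  [0, 0, -50, 70, -170, 0, 0.4],
  [0, 0, -60, 84, -204, 0, 0.4],
  [0, 0, -70, 98, -238, 0, 0.4],
  [0, 0, -80, 112, -272, 0, 0.4],
  [0, 0, -90, 126, -306, 0, 0.4],
  [0, 0, -100, 140, -340, 0, 0.4],
  [0, 0, -110, 154, -374, 0, 0.4],
  [0, 0, -120, 165, -414, 0, 0.4],
  [0, 0, -127, 165, -414, 0, 0.4],
  [0, 0, -132, 165, -414, 0, 0.4],
  [0, 0, -132, 165, -414, 0, 0.4],
  [0, 0, -132, 165, -414, 0, 0.4],
  [0, 0, -132, 165, -414, 0, 0.4],
])

```text
clock: 22.05
tool_pos: [0.6659, -0.0816, 0.2263]
orientation: [-180.0, -0.0, 135.4]
force: [0.4, 0.9, 0.2]
opening: 0.0526
```

```bash
python3 near.py C1 bracket_c_mid -1 .666 -.082 45.4 0
```

```text
22.05 [ 0.6659 -0.0816  0.2263] [-1.7998e+02 -1.0000e-02  1.3536e+02] 0.05255063050484288
0.69 3319
[667.7 -81.9  44.6] 0.041
```

View pics/C1.png

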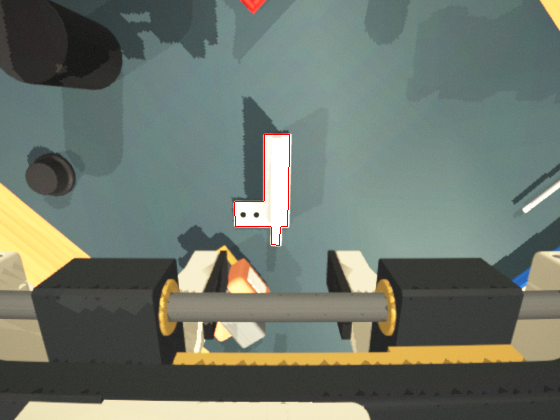

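The overlay matches, with the web from (277,135) to (277,245) and the toe at (250,213). Now I grip C.

Call:
carry_out([
  [0, 0, -0.8, 2, 0, -60, 0.4],
  [0, 0, -0.8, 2, 0, -120, 0.4],
  [0, 0, -0.8, 2, 0, -165, 0.4],
  [0, 0, -0.8, 2, 0, -185, 0.4],
  [0, 0, -0.8, 2, 0, -196, 0.4],
  [0, 0, -0.8, 2, 0, -196, 0.4],
  [0, 0, -0.8, 2, 0, -196, 1],
  [0, 0, -0.8, 2, 0, -196, 1],
  [0, 0, -0.8, 2, 0, -196, 1],
  [0, 0, -0.8, 2, 0, -196, 1],
  [0, 0, -0.8, 2, 0, -196, 1],
  [0, 0, -0.8, 2, 0, -196, 1],
  [0, 0, -0.8, 2, 0, -196, 1],
  [0, 0, -0.8, 2, 0, -196, 1],
  [0, 0, -0.8, 2, 0, -170, 1],
  [0, 0, -0.8, 2, 0, -120, 1],
  [0, 0, -0.8, 2, 0, -70, 1],
  [0, 0, -0.8, 2, 0, -40, 1],
  [0, 0, -0.8, 2, 0, -40, 1],
])

```text
clock: 24.52
tool_pos: [0.6694, -0.0818, 0.1892]
orientation: [179.8, 0.2, 134.5]
force: [0.4, -0.2, -2.7]
opening: 0.0102
```

Call:
carry_out([
  [0, 0, 10, -20, -5, 0, 1],
  [0, 0, 20, -40, -10, 0, 1],
  [0, 0, 30, -60, -14, 0, 1],
  [0, 0, 40, -80, -18, 0, 1],
  [0, 0, 50, -100, -22, 0, 1],
  [0, 0, 60, -120, -26, 0, 1],
  [0, 0, 70, -140, -30, 0, 1],
  [0, 0, 80, -160, -35, 0, 1],
  [0, 0, 90, -180, -40, 0, 1],
  [0, 0, 100, -200, -45, 0, 1],
  [0, 0, 110, -213, -48, 0, 1],
  [0, 0, 120, -213, -48, 0, 1],
  [0, 0, 130, -213, -48, 0, 1],
  [0, 0, 134.7, -213, -48, 0, 1],
  [0, 0, 134.7, -213, -48, 0, 1],
  [0, 0, 134.7, -213, -48, 0, 1],
  [0, 0, 134.7, -213, -48, 0, 1],
])

```text
clock: 26.65
tool_pos: [0.4548, -0.1298, 0.1862]
orientation: [180.0, -0.0, -90.9]
force: [-0.7, -0.2, -1.7]
opening: 0.0098
```

Run:
```python
from h import *
o=ctrl.get_obs(); print(np.round(o["tool_pos"],4),np.round(o["orientation"],2),o["opening"])
s=shot("wrist"); P=proj(s,[[.497,-.3,.01],[.497,-.251,.03]])
t,_=best(s,"tray_red",P[0]); d,_=best(s,"bracket_d_mid",P[1])
print(None if t is None else t.sum(), None if d is None else d.sum())
im=s["pixels"].copy()
D=bracket(-1)
if d is not None: print("D",fit(s,d,D,(.497,-.251,-.7),.005))
if t is not None and d is not None:
    parts=TRAY+[b+[0,.035,.005] for b in D]; v,e=fit(s,t|d,parts,(.497,-.286,-.7)); print("red",v,e)
    r=render(s,parts,[v[0]/1e3,v[1]/1e3,v[2]/57.3],0)>.5; cv2.drawContours(im,cv2.findContours(r.astype(np.uint8),0,2)[0],-1,(0,255,0),1)
cv2.imwrite("pics/R1.png",im)
```

```text
[ 0.4548 -0.1298  0.1862] [179.97  -0.   -90.88] 0.009767369474781434
10223 6240
D (array([ 494.1, -252.1,    0.5]), np.float64(0.027))
red [ 494.5 -285.9    0.5] 0.018
```

View pics/R1.png

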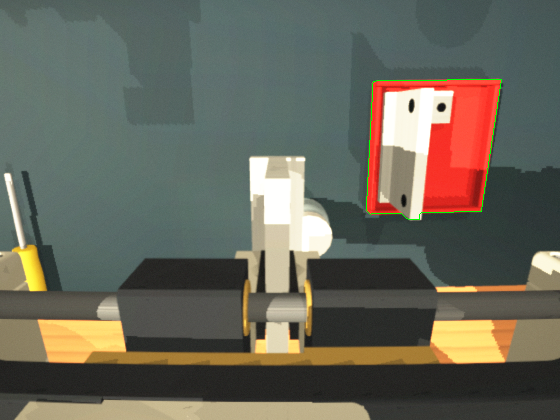

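The fit lies on the tray outline, with corners (372,82), (500,80), (483,212) and (368,213), and D's web at (415,150). Now I place C.

Call:
carry_out([
  [0, 0, 1.3, 12, -60, 0, 1],
  [0, 0, 1.3, 25, -120, 0, 1],
  [0, 0, 1.3, 35, -170, 0, 1],
  [0, 0, 1.3, 40, -191.3, 0, 1],
  [0, 0, 1.3, 40, -191.3, 0, 1],
  [0, 0, 1.3, 40, -191.3, -45, 1],
  [0, 0, 1.3, 40, -191.3, -90, 1],
  [0, 0, 1.3, 40, -191.3, -122, 1],
  [0, 0, 1.3, 40, -191.3, -138, 1],
  [0, 0, 1.3, 40, -191.3, -145, 1],
  [0, 0, 1.3, 40, -191.3, -151, 1],
  [0, 0, 1.3, 40, -191.3, -151, 1],
  [0, 0, 1.3, 40, -191.3, -151, 1],
  [0, 0, 1.3, 40, -191.3, -151, 0.6],
  [0, 0, 1.3, 40, -191.3, -151, 0.6],
  [0, 0, 1.3, 40, -191.3, -151, 0.6],
  [0, 0, 1.3, 40, -191.3, -151, 0.6],
  [0, 0, 1.3, 40, -191.3, -110, 0.5],
  [0, 0, 1.3, 40, -191.3, -50, 0.4],
  [0, 0, 1.3, 40, -191.3, 10, 0.4],
])

```text
clock: 29.3
tool_pos: [0.4946, -0.321, 0.1982]
orientation: [180.0, 0.0, -89.5]
force: [0.7, 0.1, -0.4]
opening: 0.052
```

Call:
carry_out([
  [0, 0, 0, 0, 0, 40, 0.4],
  [0, 0, 0, 0, 0, 40, 0.4],
  [0, 0, 0, 0, 0, 40, 0.4],
  [0, 0, 0, 0, 0, 40, 0.4],
])

```text
clock: 29.8
tool_pos: [0.4943, -0.3208, 0.235]
orientation: [179.9, 0.1, -89.5]
force: [-0.7, -0.3, 0.1]
opening: 0.0526
```

Run:
```python
from h import *
s=shot("wrist")
for d in ctrl.outline_of(s,"bracket_c_mid"):
    m=np.array(d["pixels"])
    if m.sum()>500: print(m.sum(),[fit(s,m,bracket(-1),p,.005) for p in ((.4948,-.3215,180.5),(.494,-.252,.5))])
a=s["pixels"][:,100:460]; t=shot("top")
b=cv2.resize(t["pixels"][60:300,100:450],None,fx=1.2,fy=1.2); c=np.zeros((420,360+b.shape[1],3),np.uint8); c[:,:360]=a; c[:b.shape[0],360:]=b
cv2.imwrite("pics/end.png",c)
for l in ("jar","screwdriver","transformer","capacitor","valve"):
    for d in ctrl.search_frame(t,l)[:2]: print(l,round(d["confidence"],2),np.round(d["centre"],3))
```

```text
3202 [(array([ 494.6, -320.8,  180.5]), np.float64(0.054)), (array([ 4.943e+02, -3.202e+02, -1.000e-01]), np.float64(0.524))]
1038 [(array([ 295.9, -280.7,  172.9]), np.float64(1.7)), (array([ -41.9, -322.3,   13.7]), np.float64(1.0))]
jar 0.72 [0.359 0.154 0.027]
jar 0.36 [0.498 0.296 0.007]
screwdriver 0.63 [0.358 0.156 0.026]
transformer 0.68 [ 0.794 -0.015  0.06 ]
transformer 0.18 [0.489 0.324 0.018]
capacitor 0.92 [ 0.712 -0.318  0.1  ]
valve 0.83 [0.703 0.299 0.083]
valve 0.26 [ 0.712 -0.318  0.101]
```

View pics/end.png

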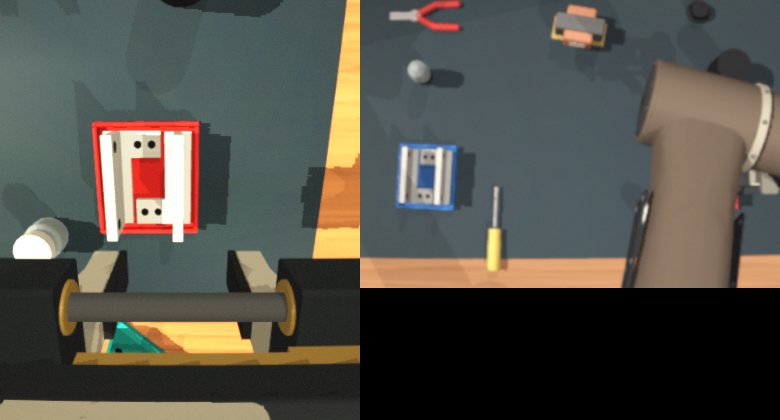

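The red tray holds two nested brackets, with webs at (112,185) and (177,185) and both toes between them. The blue pair is nested too, and the bystanders in view stand where they were. The gripper is empty and clear, so I hand the job in.

```bash
python3 -c "
from plant import ctrl
print(ctrl.close_job())"
```

```text
the job is handed in; nothing more can be done
None
```

The job is done and handed in at about 30 s. Both left-hand brackets are nested in the blue tray, and the right-hand one is nested with the bracket already in the red tray. All are released, with the gripper empty and well above the trays.

- **Placement:** the final shape fits, made with the feet at tray-floor height, put bracket A within about 1 mm of its slot and C under 1 mm from its target. B's position was not fitted separately. The close-up and the final top view show it nested.
- **Bystanders:** the screwdriver, transformer, black can and valve show no movement beyond the measuring error. In the last check the network's jar reports were wrong because the arm hid the jar from the top camera. The wrist picture shows the jar standing upright beside the red tray.
- **Failed step:** the first grasp of A closed on nothing because I lifted before the slow fingers had shut. The bracket had not moved, and the second try held.

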